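# Fish out the lost coaster and post all the slate coasters

### The arm

A 6-joint arm with a two-finger parallel gripper is mounted at the origin on the work surface. World frame = base frame: x ahead of the robot, y to its left, z up, the work surface at z = 0. Lengths are in m, angles in degrees, forces in N, time in s.
With the tool pointing down it reaches from about 0.375 to 0.9 m from the base axis. Payload 3.1 kg.
Tool frame: the origin (TCP) lies on the centre line of the jaws, within the pads' length; the fingertips stand 25 mm ahead of it and the grasp point (between the pads) lies 6 mm ahead of it; y points along the fingers, x is the direction in which the jaws open and shut, and the axes are right-handed (so a half turn about y gives the same grasp; the last joint's range is limited). The gripper opens to 87 mm and grips with 3 to 60 N. Pads are 19 mm wide; open, the fingers measure 117 mm over their backs; the gripper's body (75 mm by 190 mm) begins 51 mm behind the grasp point.
Start: joints at [66.893, 30.224, 82.088, -0, 67.689, -10.227], TCP at [0.139, 0.609, 0.248] pointing down, gripper open.
Joint ranges: [-176.69, 176.69], [-43.24, 126.21], [12.49, 139.97], [-82, 262], [0, 151.66], [-163.58, 163.58]. Speed limits (degrees/s): [159.86, 159.86, 180, 180, 180, 180].

### API

Orientations are given as a 3x3 rotation matrix whose columns are the frame's x, y, z axes.
In Python, from rig import * gives the robot as it stands.
- The arm moves only by the tool play_rows, never from a script. Its argument "commands" is a list of rows, each a list of 2 entries, a list of its own where there are three numbers: the shift along the world's x, y, z in m, then the turn, a rotation vector about the world's x, y, z in rad. A call has 1 to 10 rows; each row is the pose to reach, as a shift and turn from the pose commanded when the call began; what a row does not reach only later rows make up. A row lasts 1/8 s, in which the tool goes at most 62.5 mm and 10.7 degrees, less where a joint would pass 70% of its speed; a pose out of reach is approached as far as the arm can. A call with a gripper value outside its range is refused whole. "gripper" is the finger opening in m, from 0 to 0.087, set as the call begins (left out, the last holds). The fingers move at their own pace and stop on an object; the grip force is fixed at half the most. Time passes only in rows, so rows that repeat a pose let the fingers close. It gives the time, the measured TCP pose, the force and the opening at its end, in the units of the state.
- read_state(): the state, without advancing time (a new reading comes with each control period).
- capture(name): name is "scene" or "side" or "wrist"; returns a dict with "frame" (384x512x3 uint8, red, green, blue), "depth" (384x512 float32, m along the optical axis (not along the pixel's ray), 0 where there is no reading), "mtx" (3x3 intrinsics, pixels), "cam_to_world" (4x4, takes a point from camera to world coordinates); the wrist camera has in their place "hand_eye" (4x4, takes a point from camera to tool coordinates, whose origin is the TCP and whose axes are the tool frame's). Camera axes: x right, y down, z forward; pixel columns grow to the right and rows downward; lengths in m; the calibration is good to about 2 mm. The wrist camera is an equidistant fisheye: a pixel r from the principal point sees the ray r / f radians off the axis. A picture is of the moment at which its call begins: read the wrist's pose just before it.
- hand_in(): hands the job in, once; it reports no verdict.
The state is a dict: "time_s": time; "joint_positions": joint angles; "qvel": joint speeds; "tau": joint torques, N m; "position": TCP position; "tcp_rot": TCP orientation; "force": force on the tool from outside, world axes, zero at the start; "moment": the same for the moment, N m; "opening": opening from 0.0 (shut) to 1.0 (fully open).
Only numpy, scipy, OpenCV 4.12 (cv2) and the standard library are available. Lean on these libraries where they do the work, as an engineer would, in place of code of your own. Each camera call takes 0.05 s, during which the arm holds its last target. There are 200 camera calls.

### The job

One slate coaster has slid into the narrow gap of the little acacia shelf: draw it out with the bent hook, not with the fingers, and lay the hook back on its cork mat, standing on its flat underside as before. Push every slate coaster through the slot in the front of the coaster box until it is wholly inside. Leave the other tea things where they are.

Things in the scene. Friction and masses are not known exactly. Their poses are not given: they have to be found in the camera images.
- shelf: the compact acacia shelf, fixed: two tower blocks, 36 mm thick, 190 mm deep, 158 mm high, with a 78 mm wide gap between them, open at the top and mouth, closed at the far end, 190 mm deep, its floor the table. Small fixed pots on the towers reach 200 mm. Origin: on the table, middle of the gap's mouth, in the plane of the towers' front; x runs into the gap, y across it, z up
- slotbox: the coaster box, fixed, acacia with a clear top, 82 mm wide, 140 mm deep, 84 mm high, with a level sill before its front. Origin: on the table in the plane of the outer front face, under the slot's middle; x points into the box, y across, z up. A coaster is wholly inside when its rear edge is past the 8 mm thick front
- slot (a point): middle of the slot's lower edge in the outer front face, 50 mm above the table; axes as the box. The slot is 66 mm wide, 12 mm high. Flared guides 12 mm high on the sill's sides, within 15 mm before the face, narrow from 80 to 66 mm. A finger notch 52 mm wide, open from the slot upwards through front and top to 50 mm behind the face, lets closed fingertips from above push a coaster on past the face
- sill_end (a point): middle of the sill's outer edge, 70 mm before the slot and level with its lower edge; the sill is 82 mm wide, plain and level
- ledge_end (a point): inside the box, 18 mm behind the outer front face: end of a short ledge level with the sill; behind it is the bin, 114 mm long, its floor 6 mm above the table. A coaster pushed on through the notch until its rear edge is 30 to 38 mm behind the face drops off the ledge into the bin, on those already there; one left leaning on the ledge blocks the next
- mat: the hook's cork mat, fixed, 130 x 75 x 4 mm; origin: centre of its underside, x along its length
- hook: the bent hook, 0.11 to 0.18 kg: a dark wooden handle 100 x 34 x 26 mm (x, y, z), an 8 mm steel rod along +x from its front end, axis 18 mm above the handle's underside, ending at x = 225 mm in a foot bent down: a plate 6 mm thick, 24 mm wide, its lower edge 1 mm above the underside's level. Origin: centre of the handle's underside, z up. Balances near x = 15 mm. It starts with the handle on the mat
- coaster_gap: an oblong slate coaster, a dark grey flat slab 90 x 60 x 8 mm, 0.115 kg; origin: centre of its underside, x along its 90 mm length, y across its 60 mm width, z up; it starts flat in the shelf's gap, its length along the gap, its middle 60 to 85 mm behind the mouth
- coaster_a: an oblong slate coaster, a dark grey flat slab 90 x 60 x 8 mm, 0.115 kg; origin: centre of its underside, x along its 90 mm length, y across its 60 mm width, z up; it starts flat on the table in the middle or left of it; two or three of these are present (None when absent)
- coaster_b: an oblong slate coaster, a dark grey flat slab 90 x 60 x 8 mm, 0.115 kg; origin: centre of its underside, x along its 90 mm length, y across its 60 mm width, z up; it starts flat on the table in the middle or left of it; two or three of these are present (None when absent)
- coaster_c: an oblong slate coaster, a dark grey flat slab 90 x 60 x 8 mm, 0.115 kg; origin: centre of its underside, x along its 90 mm length, y across its 60 mm width, z up; it starts flat on the table in the middle or left of it; two or three of these are present (None when absent)
- mate_cup: the round mate cup, 85 mm high, 76 mm wide, at the back; leave alone; origin: on its underside
- canister: the aluminium canister, 150 mm high, 84 mm wide, at the back; leave alone; origin: on its underside
- bowl: a white bowl 100 mm wide, at the back left; leave alone; origin: on its underside
- mug: a blue mug 85 mm high, near right; leave alone; origin: on its underside
- thermos: a steel flask 220 mm high, far left; leave alone; origin: on its underside
- bombilla: a steel bombilla (drinking straw), 190 mm long, 12 mm thick, lying near the robot; leave alone; origin: on its underside
- spoon: a spoon 150 mm long lying among the coasters; leave alone; origin: on its underside
Mind the look-alikes: they are no part of the job. Leave any yellow look-alike of the coaster_b alone. What is shaped like the coaster_a but green or red is not meant.

How it is judged:
By the outcome, as a careful person would: the job done as asked, in the order asked, and still so for the second after the job is handed in, with the robot touching nothing.
Of coaster_a, coaster_b, coaster_c only 2 to 3 are there at a start; the rules pass over those that are not, and their reading is None.
At some moment in a run one of coaster_a, coaster_b, coaster_c may be knocked a few centimetres aside while the robot is not near it.
Once in a run the grip may slacken for a moment while it holds something.
It also fails if it takes over 210 s, if anything falls off the work surface, if the arm or the gripper's body presses on something with over 40 N, if the wrist force passes 120 N, or if a joint passes its speed limit or range.

## Working session

There is one attempt and no reset: what is moved stays moved. The work goes in short steps, Python scripts to look and compute and a tool call to move; the robot and the scene stay as the last step left them, time stands still between calls to the robot, and variables do not carry over. Pictures are saved under pics/ and viewed, about 12 in all and at most 16, crops included, and the job is handed in when it is done.

Besides the shell and the picture viewer there is one more tool, called after ">>>" as name(argument=value, ...), one argument or row to a line, values as JSON. play_rows: Moves the arm, as the interface text tells. Its arguments: {"type":"object","properties":{"commands":{"type":"array"},"gripper":{"type":"number"}},"required":["commands"]}

```bash
ls; mkdir -p pics
cat > h.py <<'E'
from rig import *
import numpy as np, cv2
def snap(n,name):
    c=capture(n); cv2.imwrite(f'pics/{name}.png',c['frame'][:,:,::-1]); np.savez(f'pics/{name}.npz',**c); return c
def world(c):
    K=c['mtx'];d=c['depth'];v,u=np.indices(d.shape)
    P=np.stack([(u-K[0,2])/K[0,0]*d,(v-K[1,2])/K[1,1]*d,d],-1)
    T=c['cam_to_world']; return P@T[:3,:3].T+T[:3,3]
def load(name): return dict(np.load(f'pics/{name}.npz'))
E
python3 - <<'E'
from h import *
for n in('scene','side'):
    c=snap(n,n+'0'); print(c['mtx'].round(1).tolist(),c['cam_to_world'].round(3).tolist())
a=cv2.imread('pics/scene0.png');cv2.imwrite('pics/s0b.png',cv2.resize(a,(800,600)))
a=cv2.imread('pics/side0.png');cv2.imwrite('pics/d0b.png',cv2.resize(a,(800,600)))
s=read_state();print(s['position'],s['tcp_rot'],s['force'],s['time_s'])
E
```

```text
pics
[[450.8, 0.0, 254.5], [0.0, 450.8, 195.7], [0.0, 0.0, 1.0]] [[-0.88, 0.387, -0.275, 0.956], [0.474, 0.737, -0.482, 0.899], [0.016, -0.555, -0.832, 1.485], [0.0, 0.0, 0.0, 1.0]]
[[365.0, 0.0, 257.7], [0.0, 365.0, 183.6], [0.0, 0.0, 1.0]] [[0.99, -0.112, 0.09, 0.404], [-0.143, -0.698, 0.701, -0.714], [-0.016, -0.707, -0.707, 0.837], [0.0, 0.0, 0.0, 1.0]]
[0.1390334  0.60869736 0.24667671] [[ 2.22942328e-01 -7.92137951e-04 -9.74831314e-01]
 [ 9.74829695e-01 -1.81416879e-03  2.22943432e-01]
 [-1.94511050e-03 -9.99998041e-01  3.67744585e-04]] [ 0.70658194 -0.18424929 -0.53214755] 0.1
```

View pics/s0b.png

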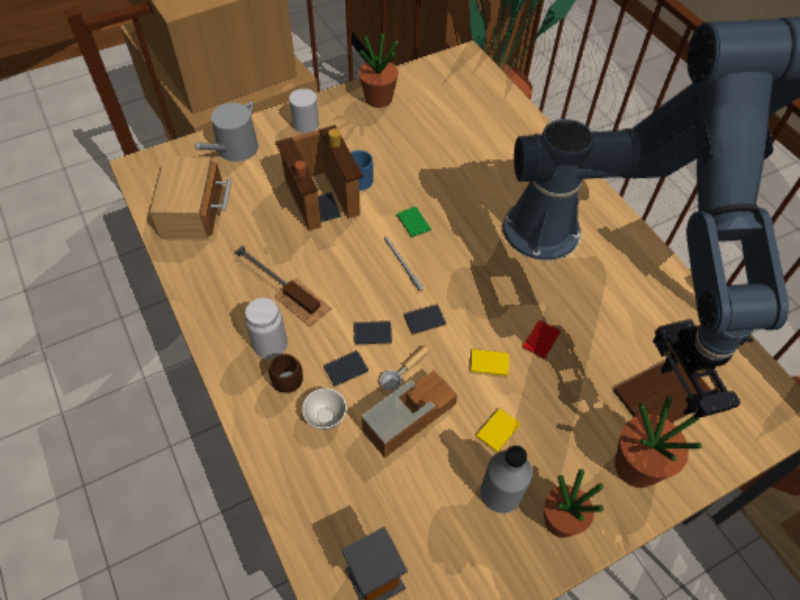

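View pics/d0b.png

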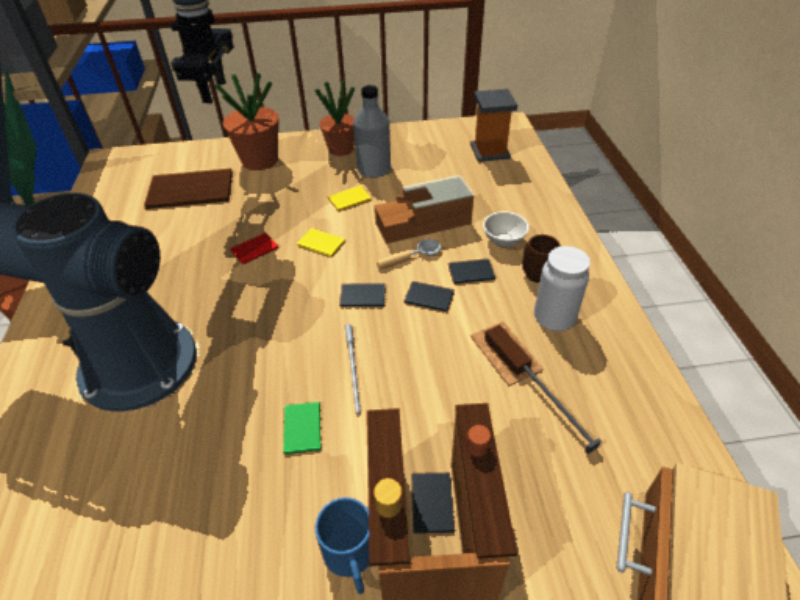

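Both views show three slate coasters on the table (scene 800×600 px: (372,332), (424,318), (346,368)) and one in the gap (328,207). They also show the hook on its mat (285,285), the box (410,412) with its slot end toward (450,390), and yellow, green and red look-alikes. The dark grey slabs are the ones meant.

Run:
```python
from h import *
for n in('scene0','side0'):
    c=load(n);P=world(c);f=c['frame'].astype(int);hsv=cv2.cvtColor(c['frame'],cv2.COLOR_RGB2HSV)
    reg=(P[...,0]>.2)&(P[...,0]<1.)&(P[...,1]>-.6)&(P[...,1]<.6)
    print(n,'table z',np.median(P[...,2][reg&(P[...,2]<.03)]))
    m=(reg&(f.max(2)<90)&(f.max(2)-f.min(2)<25)&(P[...,2]<.02)&(P[...,2]>0.003)).astype(np.uint8)
    m=cv2.morphologyEx(m,cv2.MORPH_OPEN,np.ones((3,3)))
    k,l,st,ce=cv2.connectedComponentsWithStats(m)
    for i in range(1,k):
        if st[i,4]>120:
            p=P[l==i]; r=cv2.minAreaRect((p[:,:2]*1000).astype(np.float32)); print(ce[i].round(),st[i,4],p.mean(0).round(3),'rect',np.round(r[0]),np.round(r[1]),round(r[2],1))
    # tall structures: height map of woods
    for lo,hi,nm in((.145,.17,'tower'),(.046,.056,'sill'),(.078,.092,'boxtop'),(.012,.04,'handle/rod')):
        m=(reg&(P[...,2]>lo)&(P[...,2]<hi)).astype(np.uint8)
        k,l,st,ce=cv2.connectedComponentsWithStats(m)
        for i in range(1,k):
            if st[i,4]>60:
                p=P[l==i]; r=cv2.minAreaRect((p[:,:2]*1000).astype(np.float32)); print(nm,ce[i].round(),st[i,4],p.mean(0).round(3),f[l==i].mean(0).round(),'rect',np.round(r[0]),np.round(r[1]),round(r[2],1))
```

```text
scene0 table z 0.0010524285314491566
[272. 204.] 260 [0.428 0.108 0.009] rect [426. 108.] [61. 89.] 79.7
[238. 212.] 262 [0.56  0.083 0.009] rect [560.  81.] [60. 85.] 63.4
[222. 236.] 278 [0.661 0.144 0.009] rect [662. 140.] [59. 89.] 89.5
tower [203. 102.] 809 [ 0.485 -0.376  0.158] [73. 45. 25.] rect [ 481. -381.] [220. 173.] 85.5
tower [167. 199.] 278 [ 0.795 -0.006  0.151] [185. 180. 180.] rect [794.  -7.] [73. 72.] 38.1
tower [325. 302.] 247 [0.512 0.574 0.157] [91. 92. 93.] rect [504. 572.] [71. 76.] 38.8
tower [236. 351.] 525 [0.82  0.576 0.155] [72. 71. 71.] rect [820. 576.] [48. 90.] 90.0
sill [276. 250.] 402 [0.526 0.307 0.051] [135.  87.  48.] rect [529. 310.] [90. 82.] 10.2
boxtop [121. 139.] 68 [ 0.84  -0.404  0.085] [111.  83.  51.] rect [ 842. -404.] [ 35. 103.] 80.3
boxtop [181. 235.] 84 [0.8   0.116 0.084] [66. 43. 27.] rect [800. 112.] [67. 64.] 11.2
boxtop [252. 265.] 724 [0.635 0.33  0.084] [129. 125. 113.] rect [622. 327.] [142.  85.] 10.2
handle/rod [213. 120.] 137 [ 0.445 -0.382  0.026] [68. 43. 23.] rect [ 442. -379.] [ 46. 209.] 8.3
handle/rod [194. 134.] 80
[... 3002 characters left out ...]
15. 54.] 30.6
handle/rod [354. 203.] 182 [ 0.779 -0.036  0.026] [111. 111. 109.] rect [783. -29.] [37. 82.] 63.2
handle/rod [338. 237.] 669 [ 0.692 -0.144  0.025] [82. 59. 44.] rect [ 703. -172.] [ 37. 280.] 20.0
handle/rod [293. 323.] 88 [ 0.522 -0.363  0.027] [78. 53. 30.] rect [ 522. -362.] [141.   1.] 85.4
handle/rod [412. 344.] 104 [ 0.767 -0.449  0.028] [95. 63. 36.] rect [ 768. -447.] [85.  1.] 61.4
handle/rod [219. 334.] 168 [ 0.354 -0.366  0.026] [29. 49. 67.] rect [ 355. -370.] [65. 28.] 7.0
handle/rod [216. 363.] 82 [ 0.344 -0.425  0.026] [41. 62. 81.] rect [ 342. -423.] [ 8. 46.] 59.8
handle/rod [304. 382.] 72 [ 0.518 -0.491  0.033] [84. 52. 28.] rect [ 510. -491.] [ 2. 74.] 84.8
```

>>> play_rows(
  commands=[
    [[0,0,0.06],[0,0,0]],
    [[0.3,-0.4,0.06],[0,0,-0.9]],
    [[0.3,-0.4,0.06],[0,0,-0.9]],
    [[0.3,-0.4,0.06],[0,0,-0.9]],
    [[0.3,-0.4,0.06],[0,0,-0.9]],
    [[0.3,-0.4,0.06],[0,0,-0.9]],
    [[0.3,-0.4,0.06],[0,0,-0.9]],
    [[0.3,-0.4,0.06],[0,0,-0.9]],
    [[0.3,-0.4,0.06],[0,0,-0.9]],
    [[0.3,-0.4,0.06],[0,0,-0.9]],
  ],
  gripper=0.087,
)

```text
time_s: 1.35
position: [0.442, 0.2059, 0.3073]
tcp_rot: [[0.905, 0.001, -0.425], [0.425, -0.001, 0.905], [0.001, -1.0, -0.001]]
force: [-0.8, 1.4, -0.9]
opening: 0.997
```

>>> play_rows(
  commands=[
    [[0.239,-0.311,0.0],[0,0,-0.095]],
    [[0.239,-0.311,0.0],[0,0,-0.095]],
    [[0.239,-0.311,0.0],[0,0,-0.095]],
    [[0.239,-0.311,0.0],[0,0,-0.095]],
    [[0.239,-0.311,0.0],[0,0,-0.095]],
    [[0.239,-0.311,0.0],[0,0,-0.095]],
    [[0.239,-0.311,0.0],[0,0,-0.095]],
    [[0.239,-0.311,0.0],[0,0,-0.095]],
    [[0.239,-0.311,0.0],[0,0,-0.095]],
  ],
)

```text
time_s: 2.48
position: [0.6771, -0.0993, 0.3073]
tcp_rot: [[0.938, -0.002, -0.346], [0.346, 0.001, 0.938], [-0.001, -1.0, 0.002]]
force: [0.3, -0.8, 0.2]
opening: 0.997
```

```bash
cat >> h.py <<'E'
def wsnap(name):
    s=read_state(); c=capture('wrist'); c['pos']=s['position'];c['R']=s['tcp_rot']
    np.savez(f'pics/{name}.npz',**c); cv2.imwrite(f'pics/{name}.png',cv2.resize(c['frame'][:,:,::-1],(800,600))); return c
def wplane(c,z):
    """world xy of every wrist pixel on plane z"""
    K=c['mtx'];v,u=np.indices((384,512));x=(u-K[0,2])/K[0,0];y=(v-K[1,2])/K[1,1];r=np.hypot(x,y)+1e-9
    d=np.stack([np.sin(r)*x/r,np.sin(r)*y/r,np.cos(r)],-1)
    H=c['hand_eye'];d=d@(c['R']@H[:3,:3]).T;o=c['pos']+c['R']@H[:3,3]
    t=(z-o[2])/d[...,2]; P=o+t[...,None]*d; P[t<=0]=np.nan; return P[...,:2]
def wtop(c,z,cx,cy,half,name=None,res=.0005):
    """orthophoto of plane z; columns = world x, rows = -y"""
    P=wplane(c,z); K=c['mtx'];H=c['hand_eye'];n=int(2*half/res)
    X,Y=np.meshgrid(cx-half+np.arange(n)*res,cy+half-np.arange(n)*res)
    W=np.stack([X,Y,np.full_like(X,z)],-1)-c['pos']; T=W@c['R']; C=(T-H[:3,3])@H[:3,:3]
    rho=np.hypot(C[...,0],C[...,1])+1e-9; th=np.arctan2(rho,C[...,2])
    u=K[0,2]+K[0,0]*th*C[...,0]/rho; v=K[1,2]+K[1,1]*th*C[...,1]/rho
    o=cv2.remap(c['frame'],u.astype(np.float32),v.astype(np.float32),1)
    if name: cv2.imwrite(f'pics/{name}.png',o[:,:,::-1])
    return o
E
python3 - <<'E'
from h import *
c=wsnap('w1'); print(c['mtx'],c['hand_eye'].round(3))
wtop(c,.03,.71,-.17,.2,'w1t',.0007)
E
```

```text
[[297.31863964   0.         259.26640409]
 [  0.         297.31863964 196.12953616]
 [  0.           0.           1.        ]] [[ 1.     0.    -0.001  0.   ]
 [ 0.001 -0.281  0.96  -0.137]
 [-0.    -0.96  -0.281  0.078]
 [ 0.     0.     0.     1.   ]]
```

View pics/w1.png

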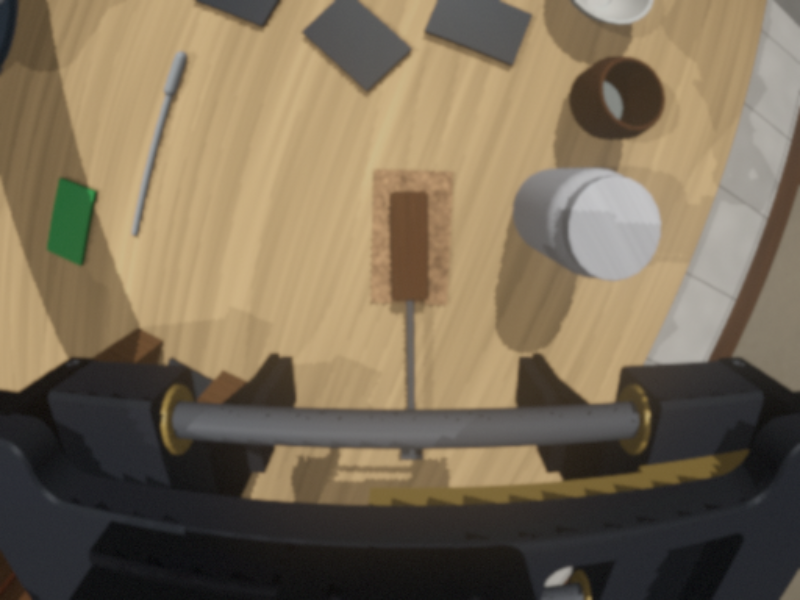

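View pics/w1t.png

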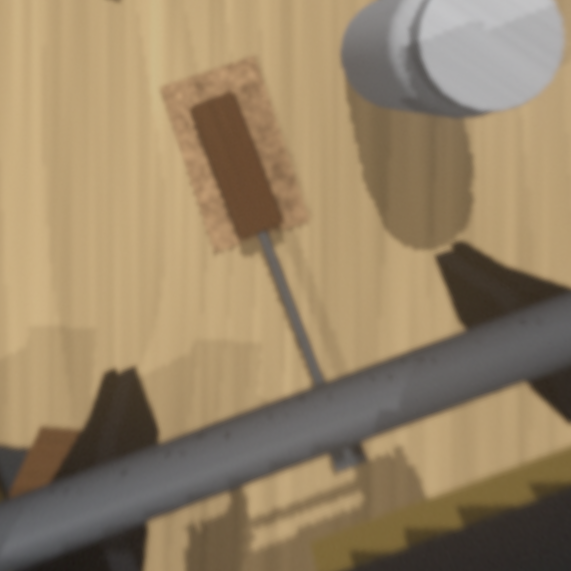

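Run:
```python
from h import *
c=load('w1'); half,res,cx,cy=.2,.0007,.71,-.17
for z,nm in((.03,'handle'),(.004,'mat')):
    o=wtop(c,z,cx,cy,half,None,res); h=cv2.cvtColor(o,cv2.COLOR_RGB2HSV).astype(int); 
    if nm=='handle': m=(o[...,0]<125)&(o[...,0].astype(int)-o[...,2]>40)
    else: m=(o[...,0]<125)&(o[...,0].astype(int)-o[...,2]>40)|(h[...,0]<14)&(h[...,1]>80)
    m=m.astype(np.uint8); m[300:]=0
    m=cv2.morphologyEx(m,cv2.MORPH_OPEN,np.ones((5,5))); m=cv2.morphologyEx(m,cv2.MORPH_CLOSE,np.ones((9,9)))
    k,l,st,ce=cv2.connectedComponentsWithStats(m); 
    i=1+st[1:,4].argmax(); v,u=np.nonzero(l==i)
    r=cv2.minAreaRect(np.stack([cx-half+u*res,cy+half-v*res],1).astype(np.float32)*1000); print(nm,r)
print(o[110,180],o[75,240],o[20,100])
# rod centreline at z=.022
P=wplane(c,.022)
for v in (310,340,370):
    pass
o=wtop(c,.022,cx,cy,half,None,res).astype(int)
for row in(260,290,320,350):
    g=o[row,230:340]; s=g[:,0]-g[:,2]; u=np.nonzero(s<40)[0]+230; print(row,u.min(),u.max(),cx-half+u.mean()*res,cy+half-row*res)
```

```text
handle ((676.259521484375, -87.44359588623047), (35.94887161254883, 103.37737274169922), 20.82097625732422)
mat ((677.750732421875, -91.16596984863281), (38.16729736328125, 109.58269500732422), 20.725589752197266)
[179 144 107] [175 140 104] [192 165 122]
260 267 277 0.7004 -0.152
290 278 288 0.7081 -0.173
320 290 300 0.7165 -0.194
350 301 312 0.72455 -0.215
```

>>> play_rows(
  commands=[
    [[0.009,-0.016,0],[0,0,0.01]],
    [[0.009,-0.016,-0.06],[0,0,0.01]],
    [[0.009,-0.016,-0.12],[0,0,0.01]],
    [[0.009,-0.016,-0.18],[0,0,0.01]],
    [[0.009,-0.016,-0.22],[0,0,0.01]],
    [[0.009,-0.016,-0.25],[0,0,0.01]],
    [[0.009,-0.016,-0.265],[0,0,0.01]],
    [[0.009,-0.016,-0.273],[0,0,0.01]],
    [[0.009,-0.016,-0.273],[0,0,0.01]],
  ],
)

```text
time_s: 3.65
position: [0.6878, -0.1179, 0.0351]
tcp_rot: [[0.935, 0.001, -0.353], [0.353, -0.0, 0.935], [0.001, -1.0, -0.001]]
force: [0.2, -0.4, 0.1]
opening: 1.001
```

>>> play_rows(
  commands=[
    [[0,0,0],[0,0,0]],
    [[0,0,0],[0,0,0]],
    [[0,0,0],[0,0,0]],
    [[0,0,0],[0,0,0]],
    [[0,0,0],[0,0,0]],
    [[0,0,0],[0,0,0]],
    [[0,0,0],[0,0,0]],
  ],
  gripper=0.0,
)

```text
time_s: 4.53
position: [0.6873, -0.1177, 0.0345]
tcp_rot: [[0.936, -0.0, -0.353], [0.353, 0.0, 0.936], [0.0, -1.0, 0.0]]
force: [0.4, -0.4, -0.3]
opening: 0.386
```

>>> play_rows(
  commands=[
    [[0,0,0.03],[0,0,0]],
    [[0,0,0.07],[0,0,0]],
    [[-0.05,0.02,0.07],[0,0,0]],
    [[-0.09,0.05,0.07],[0,0,-0.05]],
    [[-0.14,0.06,0.07],[0,0,-0.2]],
    [[-0.177,0.063,0.07],[0,0,-0.35]],
    [[-0.177,0.063,0.07],[0,0,-0.4415]],
    [[-0.177,0.063,0.05],[0,0,-0.4415]],
    [[-0.177,0.063,0.05],[0,0,-0.4415]],
    [[-0.177,0.063,0.05],[0,0,-0.4415]],
  ],
)

```text
time_s: 5.78
position: [0.5104, -0.0548, 0.0847]
tcp_rot: [[0.997, 0.0, 0.08], [-0.08, -0.0, 0.997], [0.0, -1.0, -0.0]]
force: [-1.0, 1.3, -0.5]
opening: 0.39
```

Run:
```python
from h import *
c=snap('side','d1'); a=cv2.imread('pics/d1.png'); cv2.imwrite('pics/d1b.png',cv2.resize(a[150:384,200:440],(720,702))[:600])
P=world(c); s=read_state(); t=s['position']; R=s['tcp_rot']; f=-R[:,2]
print(t,f)
# rod pixels: points ahead of the tool, within 8 mm of its axis line
q=P-t; al=q@f; la=np.abs(q@R[:,0]); 
for a0 in(.05,.08,.11,.14,.17,.185,.195,.205):
    m=(np.abs(al-a0)<.008)&(la<.03)&(P[...,2]>.035)
    if m.sum(): print(a0,m.sum(),P[m][:,2].max().round(4),np.percentile(P[m][:,2],50).round(4),(q@R[:,0])[m].mean().round(4))
```

```text
[ 0.51061869 -0.05484499  0.08489602] [-8.03457333e-02 -9.96767043e-01  1.56649041e-04]
0.05 472 0.4507 0.4055 -0.0148
0.08 16 0.0774 0.0742 -0.0015
0.11 16 0.0765 0.0749 -0.0014
0.14 15 0.0767 0.0748 -0.0013
0.17 16 0.0777 0.0742 -0.0019
0.185 27 0.0778 0.0748 -0.002
0.195 71 0.0778 0.0701 -0.0023
0.205 3 0.0646 0.0619 -0.0061
```

View pics/d1b.png

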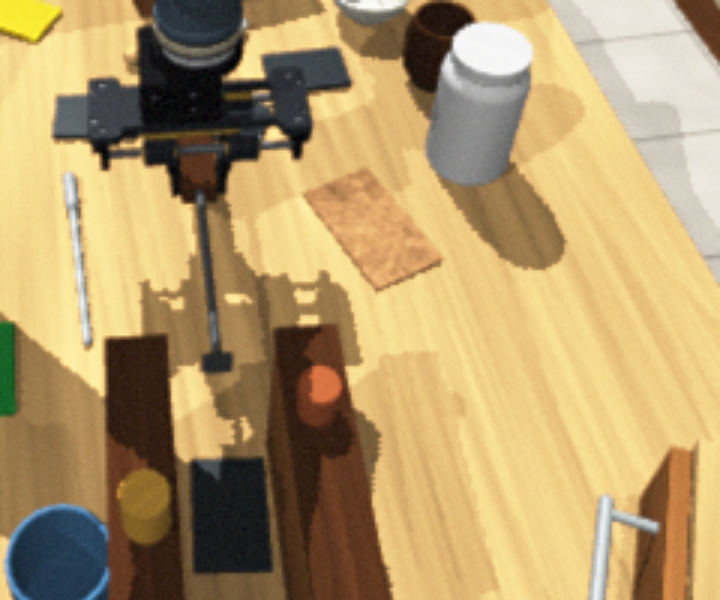

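The crop shows the hook held level at (215,355), lined up with the gap mouth, and the coaster in the gap at (232,515).

>>> play_rows(
  commands=[
    [[0,0,-0.037],[0,0,0]],
    [[0,0,-0.037],[0,0,0]],
    [[-0.003,-0.04,-0.037],[0,0,0]],
    [[-0.0065,-0.08,-0.037],[0,0,0]],
    [[-0.0095,-0.12,-0.037],[0,0,0]],
    [[-0.0125,-0.156,-0.037],[0,0,0]],
    [[-0.0125,-0.156,-0.037],[0,0,0]],
    [[-0.0125,-0.156,-0.045],[0,0,0]],
    [[-0.0125,-0.156,-0.053],[0,0,0]],
    [[-0.0125,-0.156,-0.053],[0,0,0]],
  ],
)

```text
time_s: 7.08
position: [0.4974, -0.2094, 0.0309]
tcp_rot: [[0.997, -0.002, 0.079], [-0.079, 0.001, 0.997], [-0.002, -1.0, 0.001]]
force: [-0.4, 0.5, -0.9]
opening: 0.393
```

```bash
cat > look.py <<'E'
from h import *
import sys
c=snap('side',sys.argv[1]); a=cv2.imread(f'pics/{sys.argv[1]}.png'); cv2.imwrite(f'pics/{sys.argv[1]}b.png',cv2.resize(a[170:384,200:440],(672,600)))
P=world(c);f=c['frame'].astype(int);s=read_state();t=s['position'];g=-s['tcp_rot'][:,2]; print(t,s['force'],s['opening'])
reg=(P[...,0]>.4)&(P[...,0]<.56)&(P[...,1]>-.45)&(P[...,1]<-.1)
m=(reg&(f.max(2)<90)&(f.max(2)-f.min(2)<25)&(P[...,2]<.014)&(P[...,2]>0.003)).astype(np.uint8)
m=cv2.morphologyEx(m,cv2.MORPH_OPEN,np.ones((3,3)));k,l,st,ce=cv2.connectedComponentsWithStats(m)
for i in range(1,k):
    if st[i,4]>100: print(st[i,4],cv2.minAreaRect((P[l==i][:,:2]*1000).astype(np.float32)))
q=P-t;al=q@g;la=np.abs(q@s['tcp_rot'][:,0])
for a0 in(.14,.17,.185,.195,.205):
    m=(np.abs(al-a0)<.008)&(la<.016)&(P[...,2]>.011)&(P[...,2]<.05)
    if m.sum(): print(a0,m.sum(),P[m].min(0).round(4),P[m].max(0).round(4))
E
python3 look.py d2
```

```text
[ 0.49750961 -0.20956822  0.03103366] [ 0.3908415   0.08523053 -0.22108034] 0.3920884324230365
368 ((470.1701354980469, -342.287841796875), (89.74694061279297, 23.638946533203125), 85.42243194580078)
425 ((502.8720703125, -346.7071228027344), (89.52227020263672, 28.36893081665039), 82.72510528564453)
0.14 26 [ 0.4806 -0.357   0.018 ] [ 0.4888 -0.3412  0.0248]
0.17 27 [ 0.4785 -0.3866  0.0174] [ 0.4869 -0.3717  0.0238]
0.185 38 [ 0.4707 -0.4015  0.0182] [ 0.4929 -0.3866  0.0244]
0.195 58 [ 0.4696 -0.4058  0.0116] [ 0.4929 -0.3959  0.0244]
0.205 1 [ 0.4696 -0.4053  0.0226] [ 0.4696 -0.4053  0.0226]
```

View pics/d2b.png

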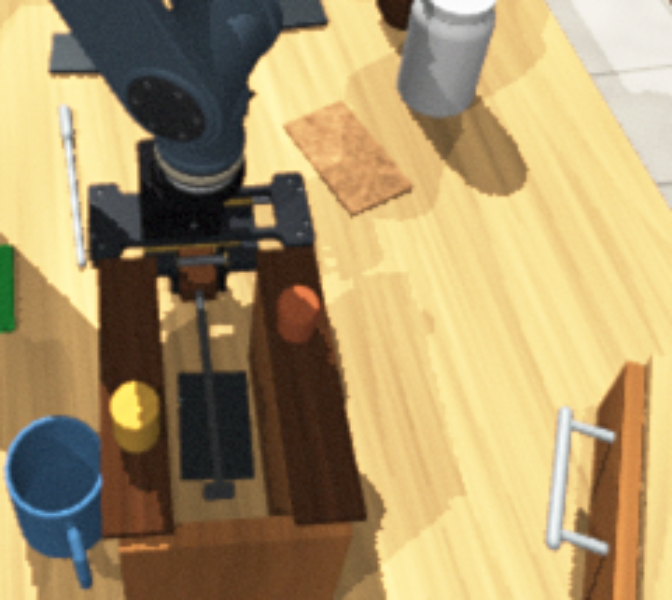

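The foot at (218,490) stands beyond the coaster's far edge, so I'll pull.

>>> play_rows(
  commands=[
    [[0.0008,0.01,0],[0,0,0]],
    [[0.0024,0.03,0],[0,0,0]],
    [[0.004,0.05,0],[0,0,0]],
    [[0.0056,0.07,0],[0,0,0]],
    [[0.0072,0.09,0],[0,0,0]],
    [[0.0088,0.11,0],[0,0,0]],
    [[0.0105,0.13,0],[0,0,0]],
    [[0.012,0.15,0],[0,0,0]],
    [[0.0135,0.168,0],[0,0,0]],
    [[0.0135,0.168,0],[0,0,0]],
  ],
)

```text
time_s: 8.38
position: [0.5109, -0.0411, 0.0315]
tcp_rot: [[0.997, -0.001, 0.078], [-0.078, 0.0, 0.997], [-0.001, -1.0, 0.0]]
force: [-0.4, -0.7, -1.3]
opening: 0.387
```

```bash
python3 look.py d3
```

```text
[ 0.51128011 -0.04195778  0.03155112] [-0.23316901  0.2858526  -1.10264837] 0.3905731423449628
123 ((485.7965087890625, -170.23829650878906), (22.97780990600586, 60.983642578125), 1.0484497547149658)
261 ((515.4798583984375, -186.46310424804688), (89.17814636230469, 24.859636306762695), 85.82579040527344)
0.14 18 [ 0.4947 -0.1892  0.0163] [ 0.5016 -0.1736  0.0245]
0.17 17 [ 0.4921 -0.2186  0.0196] [ 0.4993 -0.2037  0.0233]
0.185 28 [ 0.4845 -0.2342  0.0197] [ 0.5051 -0.2186  0.026 ]
0.195 46 [ 0.4839 -0.2385  0.0114] [ 0.5051 -0.2292  0.026 ]
```

View pics/d3b.png

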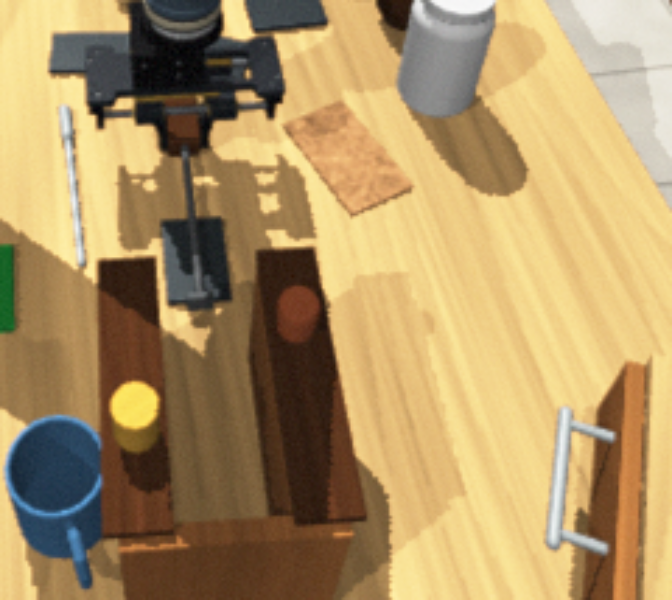

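>>> play_rows(
  commands=[
    [[0,0,0.04],[0,0,0]],
    [[0,0,0.073],[0,0,0]],
    [[0.036,-0.015,0.073],[0,0,0.15]],
    [[0.07,-0.02,0.073],[0,0,0.3]],
    [[0.1,-0.035,0.073],[0,0,0.4415]],
    [[0.14,-0.058,0.073],[0,0,0.4415]],
    [[0.176,-0.075,0.073],[0,0,0.4415]],
    [[0.176,-0.075,0.05],[0,0,0.4415]],
    [[0.176,-0.075,0.02],[0,0,0.4415]],
    [[0.176,-0.075,0.02],[0,0,0.4415]],
  ],
)

```text
time_s: 9.68
position: [0.6846, -0.1178, 0.0484]
tcp_rot: [[0.936, -0.007, -0.352], [0.352, 0.002, 0.936], [-0.006, -1.0, 0.005]]
force: [-0.5, 0.1, -0.7]
opening: 0.39
```

Run:
```python
from h import *
s=read_state();print(s['position'],s['tcp_rot'].round(3).tolist(),s['opening'])
c=snap('side','d4');P=world(c);t=s['position'];R=s['tcp_rot'];f=-R[:,2];q=P-t;al=q@f;la=q@R[:,0]
for a0 in(.05,.08,.14,.185,.195,.205):
    m=(np.abs(al-a0)<.008)&(np.abs(la)<.02)&(P[...,2]>.02)&(P[...,2]<.1)
    if m.sum(): print(a0,m.sum(),P[m][:,2].max().round(4),np.median(P[m][:,2]).round(4),la[m].mean().round(4))
# mat position
fr=c['frame'];h=cv2.cvtColor(fr,cv2.COLOR_RGB2HSV).astype(int)
m=((h[...,0]<14)&(h[...,1]>70)&(h[...,2]>90)&(np.abs(P[...,2]-.003)<.006)&(abs(al)<.15)&(abs(la)<.1)).astype(np.uint8)
m=cv2.morphologyEx(m,cv2.MORPH_CLOSE,np.ones((9,9)));k,l,st,ce=cv2.connectedComponentsWithStats(m);i=1+st[1:,4].argmax()
print(cv2.minAreaRect((P[l==i][:,:2]*1000).astype(np.float32)),st[i])
```

```text
[ 0.68455987 -0.11784005  0.04841405] [[0.936, -0.007, -0.352], [0.352, 0.002, 0.936], [-0.006, -1.0, 0.005]] 0.39024724210519424
0.05 17 0.0416 0.0381 -0.0039
0.08 18 0.0411 0.0369 -0.0036
0.14 17 0.0398 0.0369 -0.0032
0.185 38 0.0406 0.0377 -0.0047
0.195 55 0.0406 0.0357 -0.0042
((687.3208618164062, -137.6695556640625), (42.92182922363281, 52.54119873046875), 86.46206665039062) [323 233  20  11  85]
```

>>> play_rows(
  commands=[
    [[0,0,0],[0,0,0]],
    [[0,0,-0.006],[0,0,0]],
    [[0,0,-0.012],[0,0,0]],
    [[0,0,-0.015],[0,0,0]],
    [[0,0,-0.017],[0,0,0]],
    [[0,0,-0.017],[0,0,0]],
    [[0,0,-0.017],[0,0,0]],
  ],
)

```text
time_s: 10.6
position: [0.6872, -0.1176, 0.0346]
tcp_rot: [[0.936, -0.0, -0.353], [0.353, 0.0, 0.936], [-0.0, -1.0, 0.0]]
force: [0.4, -0.3, 0.8]
opening: 0.387
```

>>> play_rows(
  commands=[
    [[0,0,0],[0,0,0]],
    [[0,0,0],[0,0,0]],
    [[0,0,0],[0,0,0]],
    [[0,0,0.02],[0,0,0]],
    [[0,0,0.06],[0,0,0]],
    [[0,0,0.12],[0,0,0]],
    [[0,0,0.18],[0,0,0]],
    [[0,0,0.2],[0,0,0]],
  ],
  gripper=0.08,
)

```text
time_s: 11.6
position: [0.6897, -0.1184, 0.242]
tcp_rot: [[0.935, 0.011, -0.353], [0.353, -0.004, 0.935], [0.009, -1.0, -0.007]]
force: [1.2, -0.4, 0.3]
opening: 0.917
```

>>> play_rows(
  commands=[
    [[-0.05,-0.02,0.0],[0,0,-0.1]],
    [[-0.1,-0.04,0.0],[0,0,-0.25]],
    [[-0.184,-0.07,0.0],[0,0,-0.435]],
    [[-0.184,-0.07,0.0],[0,0,-0.435]],
    [[-0.184,-0.07,0.0],[0,0,-0.435]],
    [[-0.184,-0.07,0.0],[0,0,-0.435]],
    [[-0.184,-0.07,0.0],[0,0,-0.435]],
  ],
)

```text
time_s: 12.48
position: [0.5046, -0.1876, 0.2349]
tcp_rot: [[0.997, 0.001, 0.073], [-0.073, -0.001, 0.997], [0.002, -1.0, -0.001]]
force: [-0.3, 0.3, 0.5]
opening: 0.917
```

```bash
cat >> h.py <<'E'
def coasters(c,z=.008,cx=.55,cy=0,half=.35,res=.0008):
    """slate rectangles in the wrist picture: centre mm, (long,short), long-axis angle in (-90,90]"""
    o=wtop(c,z,cx,cy,half,None,res).astype(int)
    m=((o.max(2)<95)&(o.max(2)-o.min(2)<20)).astype(np.uint8); m=cv2.morphologyEx(m,cv2.MORPH_OPEN,np.ones((7,7)))
    out=[]
    for k in cv2.findContours(m,cv2.RETR_EXTERNAL,cv2.CHAIN_APPROX_NONE)[0]:
        (x,y),(w,h),a=cv2.minAreaRect(k.astype(np.float32)); w,h,a=w*res*1000,h*res*1000,-a
        if w<h: w,h,a=h,w,a+90
        if 75<w<105 and 50<h<72: out.append((round((cx-half+x*res)*1000,1),round((cy+half-y*res)*1000,1),round(w),round(h),round((a+90)%180-90,1)))
    return out
E
python3 - <<'E'
from h import *
c=wsnap('w2');print(c['pos'],c['R'].round(3).tolist());print(coasters(c))
s=snap('scene','s2');a=cv2.imread('pics/s2.png')[60:330,100:350];b=cv2.imread('pics/w2.png')
cv2.imwrite('pics/w2m.png',np.hstack([cv2.resize(b,(480,360)),cv2.resize(a,(320,360))]))
E
```

```text
[ 0.50463045 -0.18763057  0.23494292] [[0.997, 0.001, 0.073], [-0.073, -0.001, 0.997], [0.002, -1.0, -0.001]]
[(499.9, -186.8, 76, 54, 85.7)]
```

View pics/w2m.png

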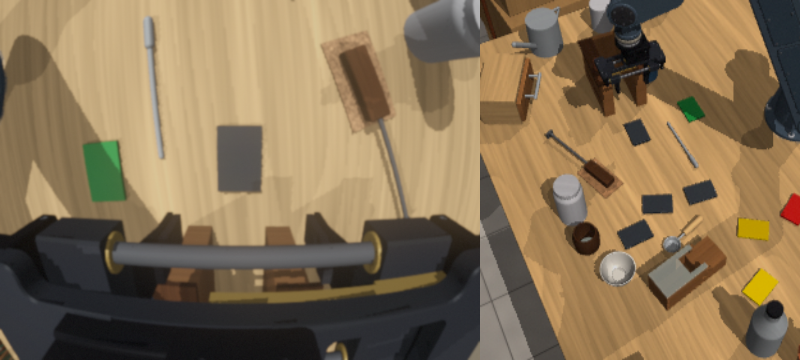

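The picture shows the hook back on its mat and the drawn coaster free in front of the shelf at (239,158), so I'll pick it up.

>>> play_rows(
  commands=[
    [[-0.005,0.001,-0.06],[0,0,0]],
    [[-0.005,0.001,-0.12],[0,0,0]],
    [[-0.005,0.001,-0.17],[0,0,0]],
    [[-0.005,0.001,-0.195],[0,0,0]],
    [[-0.005,0.001,-0.204],[0,0,0]],
    [[-0.005,0.001,-0.207],[0,0,0]],
    [[-0.005,0.001,-0.207],[0,0,0]],
  ],
)

```text
time_s: 13.45
position: [0.4991, -0.1871, 0.0284]
tcp_rot: [[0.997, 0.002, 0.074], [-0.074, -0.001, 0.997], [0.002, -1.0, -0.001]]
force: [-0.1, 0.2, 0.0]
opening: 0.921
```

>>> play_rows(
  commands=[
    [[0,0,0],[0,0,0]],
    [[0,0,0],[0,0,0]],
    [[0,0,0],[0,0,0]],
    [[0,0,0],[0,0,0]],
    [[0,0,0],[0,0,0]],
    [[0,0,0.02],[0,0,0]],
    [[0,0,0.06],[0,0,0]],
    [[0,0,0.1],[0,0,0]],
    [[0,0,0.1],[0,0,0]],
  ],
  gripper=0.0,
)

```text
time_s: 14.58
position: [0.4997, -0.1876, 0.1299]
tcp_rot: [[0.997, 0.005, 0.074], [-0.074, -0.003, 0.997], [0.005, -1.0, -0.003]]
force: [0.1, 0.6, -0.4]
opening: 0.682
```

>>> play_rows(
  commands=[
    [[0,0.04,0.07],[0,0,0.17]],
    [[0,0.09,0.07],[0,0,0.35]],
    [[0,0.14,0.07],[0,0,0.53]],
    [[0,0.19,0.07],[0,0,0.71]],
    [[0,0.24,0.07],[0,0,0.89]],
    [[-0.01,0.29,0.07],[0,0,1.07]],
    [[-0.02,0.34,0.07],[0,0,1.25]],
    [[-0.03,0.39,0.07],[0,0,1.43]],
    [[-0.035,0.44,0.07],[0,0,1.61]],
    [[-0.035,0.485,0.07],[0,0,1.79]],
  ],
)

```text
time_s: 15.82
position: [0.4614, 0.2995, 0.1955]
tcp_rot: [[-0.151, -0.004, -0.988], [0.988, -0.002, -0.151], [-0.001, -1.0, 0.004]]
force: [1.1, 0.3, -0.7]
opening: 0.682
```

>>> play_rows(
  commands=[
    [[0,0,0],[0,0,0.034]],
    [[0,0,0],[0,0,0.034]],
    [[0,0,0],[0,0,0.034]],
    [[0,0,0],[0,0,0.034]],
  ],
)

```text
time_s: 16.32
position: [0.4634, 0.2971, 0.1974]
tcp_rot: [[-0.176, -0.001, -0.984], [0.984, -0.0, -0.176], [-0.0, -1.0, 0.001]]
force: [-0.7, -0.7, -1.6]
opening: 0.679
```

Run:
```python
from h import *
c=wsnap('w3');print(c['pos'],c['R'].round(3).tolist(),read_state()['opening'])
wtop(c,.05,.56,.31,.12,'w3t',.0004)
```

```text
[0.46342292 0.29709893 0.19737542] [[-0.176, -0.001, -0.984], [0.984, -0.0, -0.176], [-0.0, -1.0, 0.001]] 0.6796566936201437
```

View pics/w3.png

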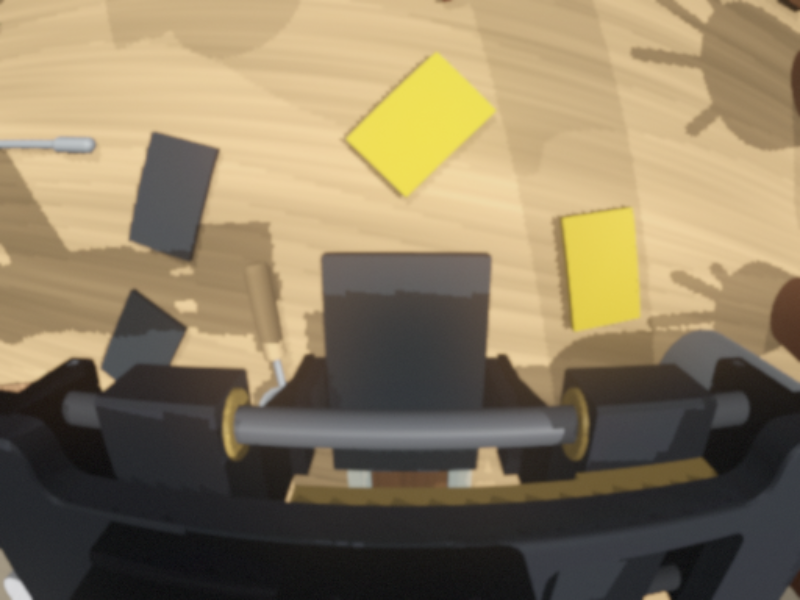

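The held coaster is square in the jaws at (405,340), but the hand hides the box. I'll refine the box from the first scene and side depth pictures.

Run:
```python
from h import *
a=np.deg2rad(10.3);X=np.array([np.cos(a),np.sin(a)]);Y=np.array([-X[1],X[0]]);F=np.array([.553,.3145])
for n in('scene0','side0'):
    P=world(load(n));q=P[...,:2]-F;bx=q@X*1000;by=q@Y*1000;z=P[...,2]*1000
    near=(bx>-90)&(bx<160)&(abs(by)<55)
    m=near&(abs(z-50)<2.5)&(bx<-16);print(n,'sill n',m.sum(),'x',bx[m].min().round(1),'y',np.percentile(by[m],[1,99]).round(1),'z',np.median(z[m]).round(1))
    m=near&(abs(z-84)<3.5);print(' top x',np.percentile(bx[m],[1,99]).round(1),'y',np.percentile(by[m],[1,99]).round(1),cv2.minAreaRect((P[m][:,:2]*1000).astype(np.float32)))
    m=near&(z>64)&(z<78)&(bx<30)&(bx>-15);print(' front',m.sum(),np.percentile(bx[m],[5,50,95]).round(1) if m.sum() else '')
    m=near&(z>5)&(z<45)&(bx>-60)&(bx<120);print(' side walls y',m.sum(),np.percentile(by[m],[5,50,95]).round(1))
    for lo,hi in((-55,-20),(20,60),(70,120)):
        k=m&(bx>lo)&(bx<hi);print('   ',lo,hi,k.sum(),np.median(by[k]).round(1))
```

```text
scene0 sill n 182 x -69.6 y [-40.7  40.2] z 50.3
 top x [  2.9 139.9] y [-41.4  40.9] ((622.074462890625, 326.7541809082031), (141.56910705566406, 84.26131439208984), 10.735591888427734)
 front 18 [-8.  11.6 29.1]
 side walls y 258 [-33.1  39.8  44. ]
    -55 -20 45 39.6
    20 60 64 39.3
    70 120 52 40.6
side0 sill n 172 x -71.8 y [-42.4  40.6] z 49.1
 top x [  0.8 138.6] y [-42.2  41.5] ((621.1416625976562, 327.2318420410156), (141.36190795898438, 87.80192565917969), 10.496243476867676)
 front 55 [-0.6 11.  28.6]
 side walls y 454 [-42.8 -39.9  32.9]
    -55 -20 83 -40.4
    20 60 114 -39.3
    70 120 115 -39.5
```

>>> play_rows(
  commands=[
    [[0.026,0.006,-0.05],[0,0,0]],
    [[0.026,0.006,-0.1],[0,0,0]],
    [[0.026,0.006,-0.115],[0,0,0]],
    [[0.026,0.006,-0.117],[0,0,0]],
    [[0.026,0.006,-0.117],[0,0,0]],
    [[0.036,0.008,-0.117],[0,0,0]],
    [[0.046,0.0098,-0.117],[0,0,0]],
    [[0.055,0.0112,-0.117],[0,0,0]],
    [[0.055,0.0112,-0.117],[0,0,0]],
    [[0.055,0.0112,-0.118],[0,0,0]],
  ],
)

```text
time_s: 17.62
position: [0.5179, 0.3093, 0.0794]
tcp_rot: [[-0.178, -0.001, -0.984], [0.984, -0.0, -0.178], [-0.0, -1.0, 0.001]]
force: [0.8, -0.4, -1.4]
opening: 0.681
```

>>> play_rows(
  commands=[
    [[0,0,-0.001],[0,0,0]],
    [[0,0,-0.001],[0,0,0]],
    [[0,0,-0.001],[0,0,0]],
    [[0,0,0.03],[0,0,0]],
    [[0,0,0.05],[0,0,0]],
    [[-0.03,-0.0055,0.05],[0,0,0]],
    [[-0.066,-0.0132,0.05],[0,0,0.003]],
    [[-0.066,-0.0132,0.05],[0,0,0.003]],
  ],
  gripper=0.08,
)

```text
time_s: 18.62
position: [0.4486, 0.2954, 0.1295]
tcp_rot: [[-0.182, -0.004, -0.983], [0.983, -0.002, -0.182], [-0.001, -1.0, 0.005]]
force: [0.5, 0.6, 0.5]
opening: 0.921
```

>>> play_rows(
  commands=[
    [[0,0,0],[0,0,0]],
    [[0,0,0],[0,0,0]],
    [[0,0,0],[0,0,0]],
    [[0,0,0],[0,0,0]],
    [[0,0,0],[0,0,0]],
    [[0,0,-0.03],[0,0,0]],
    [[0,0,-0.05],[0,0,0]],
    [[0,0,-0.051],[0,0,0]],
    [[0,0,-0.051],[0,0,0]],
    [[0,0,-0.051],[0,0,0]],
  ],
  gripper=0.0,
)

```text
time_s: 19.88
position: [0.4529, 0.2965, 0.0794]
tcp_rot: [[-0.181, 0.002, -0.983], [0.983, 0.001, -0.181], [0.0, -1.0, -0.002]]
force: [0.6, -0.0, -0.2]
opening: 0.006
```

Run:
```python
from h import *
s=snap('side','d5');a=cv2.imread('pics/d5.png')[90:190,200:340]
b=snap('scene','s5');b=cv2.imread('pics/s5.png')[190:310,200:340]
cv2.imwrite('pics/m5.png',np.hstack([cv2.resize(a,(400,300)),cv2.resize(b,(400,300))]))
q=read_state();print(q['position'],q['tcp_rot'].round(3).tolist(),q['opening'])
```

```text
[0.45275452 0.29646673 0.07933936] [[-0.181, 0.002, -0.983], [0.983, 0.001, -0.181], [0.0, -1.0, -0.002]] 0.007768037256873617
```

View pics/m5.png

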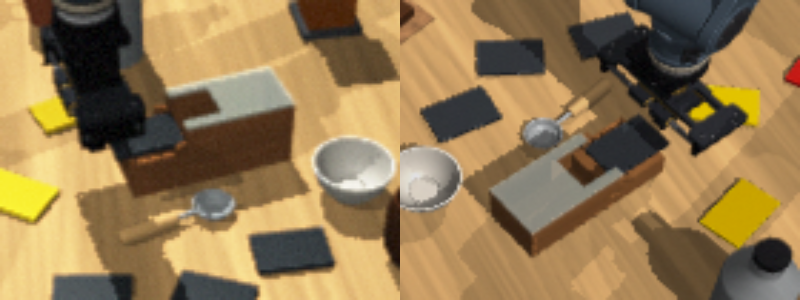

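The coaster lies in the slot's mouth, on the sill. Now pushing.

>>> play_rows(
  commands=[
    [[0.0197,0.0036,-0.0015],[0,0,0]],
    [[0.0344,0.0063,-0.0015],[0,0,0]],
    [[0.0492,0.0089,-0.0015],[0,0,0]],
    [[0.064,0.0116,-0.0015],[0,0,0]],
    [[0.0787,0.0143,-0.0015],[0,0,0]],
    [[0.0935,0.017,-0.0015],[0,0,0]],
    [[0.105,0.0191,-0.0015],[0,0,0]],
    [[0.115,0.0209,-0.0015],[0,0,0]],
    [[0.1245,0.0226,-0.0015],[0,0,0]],
    [[0.1245,0.0226,-0.0015],[0,0,0]],
  ],
)

```text
time_s: 21.22
position: [0.5779, 0.319, 0.0771]
tcp_rot: [[-0.181, 0.002, -0.983], [0.983, 0.0, -0.181], [0.0, -1.0, -0.002]]
force: [-0.2, 0.3, 0.8]
opening: 0.008
```

```bash
cat > look2.py <<'E'
from h import *
import sys
n=sys.argv[1]
snap('side','d'+n);a=cv2.imread(f'pics/d{n}.png')[90:190,200:340]
snap('scene','s'+n);b=cv2.imread(f'pics/s{n}.png')[190:310,200:340]
cv2.imwrite(f'pics/m{n}.png',np.hstack([cv2.resize(a,(400,300),interpolation=2),cv2.resize(b,(400,300),interpolation=2)]))
q=read_state();p=q['position'];d=p[:2]-[.553,.3145];print(p.round(4),'bx,by',(1000*np.array([d@[.984,.179],d@[-.179,.984]])).round(1),q['force'].round(1),q['opening'])
E
python3 look2.py 6
```

```text
[0.5767 0.3189 0.077 ] bx,by [24.1  0. ] [-0.9  0.1  0.3] 0.008703796887738176
```

View pics/m6.png

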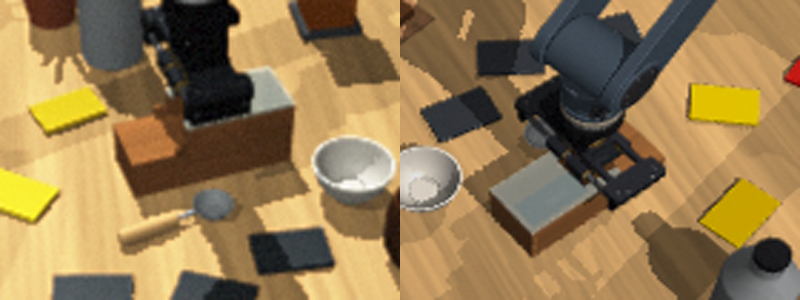

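>>> play_rows(
  commands=[
    [[0,0,0.05],[0,0,0]],
    [[0,0,0.1],[0,0,0]],
    [[0.02,-0.05,0.12],[0,0,-0.1]],
    [[0.05,-0.1,0.12],[0,0,-0.2]],
    [[0.084,-0.15,0.12],[0,0,-0.2]],
    [[0.084,-0.18,0.12],[0,0,-0.2]],
    [[0.084,-0.18,0.12],[0,0,-0.2]],
    [[0.084,-0.18,0.12],[0,0,-0.2]],
    [[0.084,-0.18,0.12],[0,0,-0.2]],
  ],
  gripper=0.08,
)

```text
time_s: 22.45
position: [0.6602, 0.1405, 0.1971]
tcp_rot: [[0.016, -0.0, -1.0], [1.0, 0.0, 0.016], [0.0, -1.0, 0.0]]
force: [0.6, 0.2, 0.8]
opening: 0.895
```

```bash
python3 look2.py 7
python3 - <<'E'
from h import *
c=wsnap('w7');print(c['R'].round(3).tolist());print(coasters(c,cy=.1,half=.3))
P=world(load('s7'));q=P[...,:2]-[.553,.3145];bx=q@[.984,.179]*1000;by=q@[-.179,.984]*1000
m=(bx>10)&(bx<50)&(abs(by)<22)&(P[...,2]<.08);print('notch depths',m.sum(),np.percentile(P[m][:,2]*1000,[5,25,50,75,95]).round(1) if m.sum() else '')
a=cv2.imread('pics/m7.png');b=cv2.imread('pics/w7.png');cv2.imwrite('pics/m7b.png',np.hstack([a[:,400:],cv2.resize(b,(400,300))]))
E
```

```text
[0.6604 0.1403 0.1971] bx,by [  74.5 -190.6] [-0.6  0.2  0.6] 0.9098264632833726
[[0.016, -0.0, -1.0], [1.0, 0.0, 0.016], [0.0, -1.0, 0.0]]
[]
notch depths 64 [ 6.7 17.3 40.6 50.3 55.7]
```

View pics/m7b.png

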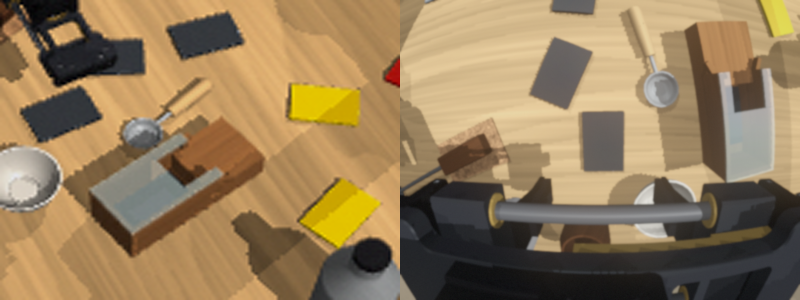

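The scene crop shows the notch clear and the box's sill empty. The wrist view shows the next coaster under the jaws at (603,140).

```bash
sed -i 's/o.max(2)<95/o.max(2)<115/' h.py
python3 - <<'E'
from h import *
c=load('w7');print(coasters(c,cy=.1,half=.3)); o=wtop(c,.008,.66,.14,.02,None);print(o[20,20],o[60,60])
def scn(n):
    c=load(n);P=world(c);f=c['frame'].astype(int);reg=(P[...,0]>.2)&(P[...,0]<1.)&(abs(P[...,1])<.6)
    m=(reg&(f.max(2)<90)&(f.max(2)-f.min(2)<25)&(P[...,2]<.02)&(P[...,2]>0.003)).astype(np.uint8);m=cv2.morphologyEx(m,cv2.MORPH_OPEN,np.ones((3,3)))
    k,l,st,ce=cv2.connectedComponentsWithStats(m)
    for i in range(1,k):
        if st[i,4]>100: print(n,cv2.minAreaRect((P[l==i][:,:2]*1000).astype(np.float32)))
scn('s7');scn('d7')
E
```

```text
[(560.5, 83.1, 86, 57, -25.2), (661.6, 141.2, 86, 55, 0.0)]
[102  96  92] [99 95 91]
s7 ((427.7087707519531, 107.3173828125), (61.8859977722168, 88.68888092041016), 80.10314178466797)
s7 ((540.280029296875, 93.4192123413086), (67.83218383789062, 40.4087028503418), 46.10420227050781)
s7 ((662.2628173828125, 140.40574645996094), (89.44995880126953, 61.00349807739258), 0.1646440178155899)
d7 ((660.0252685546875, 137.162353515625), (58.28496170043945, 85.47723388671875), 88.74919128417969)
d7 ((558.9490356445312, 77.39265441894531), (58.05862045288086, 84.8063735961914), 64.56605529785156)
```

>>> play_rows(
  commands=[
    [[0.001,0,-0.06],[0,0,0]],
    [[0.001,0,-0.12],[0,0,0]],
    [[0.001,0,-0.15],[0,0,0]],
    [[0.001,0,-0.165],[0,0,0]],
    [[0.001,0,-0.1695],[0,0,0]],
    [[0.001,0,-0.1695],[0,0,0]],
    [[0.001,0,-0.1695],[0,0,0]],
  ],
)

```text
time_s: 23.48
position: [0.663, 0.139, 0.0293]
tcp_rot: [[0.018, 0.003, -1.0], [1.0, 0.0, 0.018], [0.0, -1.0, -0.003]]
force: [0.5, 0.3, -0.0]
opening: 0.921
```

>>> play_rows(
  commands=[
    [[0,0,0],[0,0,0]],
    [[0,0,0],[0,0,0]],
    [[0,0,0],[0,0,0]],
    [[0,0,0],[0,0,0]],
    [[0,0,0],[0,0,0]],
    [[0,0,0.03],[0,0,0]],
    [[0,0,0.08],[0,0,0]],
    [[0,0,0.13],[0,0,0]],
    [[0,0,0.13],[0,0,0]],
  ],
  gripper=0.0,
)

```text
time_s: 24.6
position: [0.6648, 0.1387, 0.1622]
tcp_rot: [[0.018, 0.01, -1.0], [1.0, -0.0, 0.018], [-0.0, -1.0, -0.01]]
force: [1.4, 0.4, -0.5]
opening: 0.685
```

>>> play_rows(
  commands=[
    [[-0.045,0.02,0],[0,0,0.05]],
    [[-0.09,0.06,0],[0,0,0.1]],
    [[-0.13,0.11,0],[0,0,0.15]],
    [[-0.1715,0.15,0],[0,0,0.196]],
    [[-0.1715,0.1625,0],[0,0,0.196]],
    [[-0.1715,0.1625,0],[0,0,0.196]],
    [[-0.1715,0.1625,-0.04],[0,0,0.196]],
    [[-0.1715,0.1625,-0.068],[0,0,0.196]],
    [[-0.1715,0.1625,-0.077],[0,0,0.196]],
    [[-0.1715,0.1625,-0.077],[0,0,0.196]],
  ],
)

```text
time_s: 25.85
position: [0.4912, 0.3004, 0.0801]
tcp_rot: [[-0.176, -0.0, -0.984], [0.984, -0.0, -0.176], [-0.0, -1.0, 0.0]]
force: [0.6, 0.1, -0.5]
opening: 0.68
```

>>> play_rows(
  commands=[
    [[0,0,0],[0,0,0]],
    [[0,0,0],[0,0,0]],
  ],
)

```text
time_s: 26.1
position: [0.4911, 0.3015, 0.0816]
tcp_rot: [[-0.177, 0.002, -0.984], [0.984, 0.001, -0.177], [0.0, -1.0, -0.002]]
force: [-0.1, -0.6, -1.4]
opening: 0.685
```

>>> play_rows(
  commands=[
    [[0,0.0015,-0.001],[0,0,0]],
    [[0.0095,0.0032,-0.001],[0,0,0]],
    [[0.0185,0.005,-0.001],[0,0,0]],
    [[0.0273,0.0065,-0.001],[0,0,0]],
    [[0.0273,0.0065,-0.0015],[0,0,0]],
    [[0.0273,0.0065,-0.003],[0,0,0]],
    [[0.0273,0.0065,-0.003],[0,0,0]],
  ],
)

```text
time_s: 26.98
position: [0.5177, 0.3078, 0.078]
tcp_rot: [[-0.177, 0.001, -0.984], [0.984, 0.0, -0.177], [-0.0, -1.0, -0.001]]
force: [-0.3, -0.5, 2.0]
opening: 0.678
```

>>> play_rows(
  commands=[
    [[0,0,0],[0,0,0]],
    [[0,0,0],[0,0,0]],
    [[0,0,0],[0,0,0]],
    [[0,0,0.03],[0,0,0]],
    [[0,0,0.05],[0,0,0]],
    [[-0.03,-0.0055,0.05],[0,0,0]],
    [[-0.065,-0.0118,0.05],[0,0,0.003]],
    [[-0.065,-0.0118,0.05],[0,0,0.003]],
  ],
  gripper=0.08,
)

```text
time_s: 27.98
position: [0.4488, 0.2953, 0.1272]
tcp_rot: [[-0.181, -0.005, -0.983], [0.983, -0.002, -0.181], [-0.001, -1.0, 0.005]]
force: [-0.2, 0.3, -0.2]
opening: 0.919
```

>>> play_rows(
  commands=[
    [[0,0,0],[0,0,0]],
    [[0,0,0],[0,0,0]],
    [[0,0,0],[0,0,0]],
    [[0,0,0],[0,0,0]],
    [[0,0,0],[0,0,0]],
    [[0,0,-0.03],[0,0,0]],
    [[0,0,-0.05],[0,0,0]],
    [[0,0,-0.051],[0,0,0]],
    [[0,0,-0.051],[0,0,0]],
    [[0,0,-0.051],[0,0,0]],
  ],
  gripper=0.0,
)

```text
time_s: 29.22
position: [0.4532, 0.2963, 0.0774]
tcp_rot: [[-0.18, 0.002, -0.984], [0.984, 0.001, -0.18], [0.0, -1.0, -0.002]]
force: [0.8, 0.0, 1.6]
opening: 0.009
```

```bash
python3 look2.py 8;python3 - <<'E'
from h import *
P=world(load('d8'));f=load('d8')['frame'].astype(int);q=P[...,:2]-[.553,.3145];bx=q@[.984,.179]*1000;by=q@[-.179,.984]*1000
m=(bx>-90)&(bx<0)&(abs(by)<40)&(abs(P[...,2]-.058)<.005)&(f.max(2)<110)&(f.max(2)-f.min(2)<25)
print(m.sum(),np.percentile(bx[m],[2,98]),np.percentile(by[m],[2,98]),np.median(P[m][:,2]))
E
```

```text
[0.4531 0.2963 0.0774] bx,by [-101.6   -0. ] [ 0.6 -0.6 -0.4] 0.0014204347325246828
179 [-80.38684204  -1.31147113] [-33.02207235  25.58960159] 0.05654962091131377
```

>>> play_rows(
  commands=[
    [[0.0197,0.0036,0],[0,0,0]],
    [[0.0344,0.0063,0],[0,0,0]],
    [[0.0492,0.0089,0],[0,0,0]],
    [[0.064,0.0116,0],[0,0,0]],
    [[0.0787,0.0143,0],[0,0,0]],
    [[0.0935,0.017,0],[0,0,0]],
    [[0.105,0.0191,0],[0,0,0]],
    [[0.115,0.0209,0],[0,0,0]],
    [[0.1245,0.0226,0],[0,0,0]],
    [[0.1245,0.0226,0],[0,0,0]],
  ],
)

```text
time_s: 30.58
position: [0.5783, 0.3188, 0.0766]
tcp_rot: [[-0.18, 0.002, -0.984], [0.984, 0.0, -0.18], [0.0, -1.0, -0.002]]
force: [-0.7, 0.7, 0.6]
opening: 0.005
```

>>> play_rows(
  commands=[
    [[0,0,0.05],[0,0,0]],
    [[0,0,0.12],[0,0,0]],
    [[0,-0.06,0.12],[0,0,-0.15]],
    [[-0.01,-0.12,0.12],[0,0,-0.3]],
    [[-0.015,-0.18,0.12],[0,0,-0.45]],
    [[-0.018,-0.24,0.12],[0,0,-0.6]],
    [[-0.018,-0.24,0.12],[0,0,-0.64]],
    [[-0.018,-0.24,0.12],[0,0,-0.64]],
    [[-0.018,-0.24,0.12],[0,0,-0.64]],
  ],
  gripper=0.08,
)

```text
time_s: 31.7
position: [0.5589, 0.0793, 0.1966]
tcp_rot: [[0.441, 0.0, -0.897], [0.897, 0.0, 0.441], [0.0, -1.0, -0.0]]
force: [-0.2, -0.2, 0.5]
opening: 0.893
```

```bash
cat > look3.py <<'E'
from h import *
import sys
n=sys.argv[1]; c=wsnap('w'+n);print(c['R'].round(3).tolist());print(coasters(c,cy=.1,half=.3))
for k in('scene','side'):
    c=snap(k,k[:2]+n);P=world(c);f=c['frame'].astype(int);q=P[...,:2]-[.553,.3145];bx=q@[.984,.179]*1000;by=q@[-.179,.984]*1000
    m=(bx>10)&(bx<50)&(abs(by)<22)&(P[...,2]<.08);print(k,'notch z',m.sum(),np.percentile(P[m][:,2]*1000,[5,25,50,75]).round(1) if m.sum() else '')
    reg=(P[...,0]>.2)&(P[...,0]<1.)&(abs(P[...,1])<.6)
    m=(reg&(f.max(2)<90)&(f.max(2)-f.min(2)<25)&(P[...,2]<.02)&(P[...,2]>0.003)).astype(np.uint8);m=cv2.morphologyEx(m,cv2.MORPH_OPEN,np.ones((3,3)))
    K,l,st,ce=cv2.connectedComponentsWithStats(m)
    for i in range(1,K):
        if st[i,4]>100: r=cv2.minAreaRect((P[l==i][:,:2]*1000).astype(np.float32));print(k,np.round(r[0]),np.round(r[1]),round(r[2],1))
E
python3 look2.py 9;python3 look3.py 9
```

```text
[0.559  0.0796 0.1965] bx,by [ -36.2 -232.2] [ 0.6 -0.3  0.2] 0.9084455377728946
[[0.441, -0.0, -0.897], [0.897, 0.0, 0.441], [0.0, -1.0, 0.0]]
[(559.7, 82.9, 87, 57, -25.3), (427.1, 107.3, 87, 58, -8.9)]
scene notch z 64 [ 3.3 16.  38.1 49.4]
scene [427. 107.] [62. 91.] 80.6
scene [561.  83.] [61. 85.] 63.2
side notch z 0 
side [559.  78.] [58. 85.] 65.1
```

>>> play_rows(
  commands=[
    [[0.0005,0.001,-0.06],[0,0,0.01]],
    [[0.0005,0.001,-0.12],[0,0,0.01]],
    [[0.0005,0.001,-0.15],[0,0,0.01]],
    [[0.0005,0.001,-0.165],[0,0,0.01]],
    [[0.0005,0.001,-0.169],[0,0,0.01]],
    [[0.0005,0.001,-0.169],[0,0,0.01]],
    [[0.0005,0.001,-0.169],[0,0,0.01]],
  ],
)

```text
time_s: 32.83
position: [0.5606, 0.0797, 0.0289]
tcp_rot: [[0.434, 0.003, -0.901], [0.901, -0.0, 0.434], [0.001, -1.0, -0.002]]
force: [1.1, 0.2, -0.1]
opening: 0.919
```

>>> play_rows(
  commands=[
    [[0,0,0],[0,0,0]],
    [[0,0,0],[0,0,0]],
    [[0,0,0],[0,0,0]],
    [[0,0,0],[0,0,0]],
    [[0,0,0],[0,0,0]],
    [[0,0,0.03],[0,0,0]],
    [[0,0,0.08],[0,0,0]],
    [[0,0,0.13],[0,0,0]],
    [[0,0,0.13],[0,0,0]],
  ],
  gripper=0.0,
)

```text
time_s: 33.95
position: [0.5618, 0.0794, 0.1609]
tcp_rot: [[0.434, 0.008, -0.901], [0.901, -0.001, 0.434], [0.003, -1.0, -0.007]]
force: [-0.3, 1.0, -1.8]
opening: 0.679
```

>>> play_rows(
  commands=[
    [[-0.02,0.05,0],[0,0,0.15]],
    [[-0.04,0.1,0],[0,0,0.3]],
    [[-0.06,0.15,0],[0,0,0.45]],
    [[-0.071,0.2,0],[0,0,0.59]],
    [[-0.071,0.222,0],[0,0,0.627]],
    [[-0.071,0.222,0],[0,0,0.627]],
    [[-0.071,0.222,-0.04],[0,0,0.627]],
    [[-0.071,0.222,-0.068],[0,0,0.627]],
    [[-0.071,0.222,-0.076],[0,0,0.627]],
    [[-0.071,0.222,-0.076],[0,0,0.627]],
  ],
)

```text
time_s: 35.2
position: [0.4888, 0.3005, 0.0811]
tcp_rot: [[-0.176, -0.001, -0.984], [0.984, -0.001, -0.176], [-0.001, -1.0, 0.001]]
force: [1.2, 0.4, -0.4]
opening: 0.68
```

>>> play_rows(
  commands=[
    [[0,0,0],[0,0,0]],
    [[0,0,0],[0,0,0]],
  ],
)

```text
time_s: 35.45
position: [0.4893, 0.3018, 0.0827]
tcp_rot: [[-0.177, 0.002, -0.984], [0.984, 0.001, -0.177], [0.0, -1.0, -0.002]]
force: [0.3, 0.7, -1.3]
opening: 0.682
```

>>> play_rows(
  commands=[
    [[0,0.001,-0.0015],[0,0,0]],
    [[0.0095,0.0028,-0.0015],[0,0,0]],
    [[0.02,0.0048,-0.0015],[0,0,0]],
    [[0.0293,0.0065,-0.0015],[0,0,0]],
    [[0.0293,0.0065,-0.003],[0,0,0]],
    [[0.0293,0.0065,-0.004],[0,0,0]],
    [[0.0293,0.0065,-0.004],[0,0,0]],
  ],
)

```text
time_s: 36.33
position: [0.5184, 0.3082, 0.078]
tcp_rot: [[-0.177, 0.002, -0.984], [0.984, 0.0, -0.177], [0.0, -1.0, -0.002]]
force: [1.8, -1.4, 1.9]
opening: 0.685
```

>>> play_rows(
  commands=[
    [[0,0,0],[0,0,0]],
    [[0,0,0],[0,0,0]],
    [[0,0,0],[0,0,0]],
    [[0,0,0.03],[0,0,0]],
    [[0,0,0.05],[0,0,0]],
    [[-0.03,-0.0055,0.05],[0,0,0]],
    [[-0.065,-0.0118,0.05],[0,0,0.003]],
    [[-0.065,-0.0118,0.05],[0,0,0.003]],
  ],
  gripper=0.08,
)

```text
time_s: 37.33
position: [0.449, 0.2956, 0.1272]
tcp_rot: [[-0.181, -0.005, -0.983], [0.983, -0.002, -0.181], [-0.001, -1.0, 0.005]]
force: [0.5, 0.4, 0.9]
opening: 0.923
```

>>> play_rows(
  commands=[
    [[0,0,0],[0,0,0]],
    [[0,0,0],[0,0,0]],
    [[0,0,0],[0,0,0]],
    [[0,0,0],[0,0,0]],
    [[0,0,0],[0,0,0]],
    [[0,0,-0.03],[0,0,0]],
    [[0,0,-0.05],[0,0,0]],
    [[0,0,-0.051],[0,0,0]],
    [[0,0,-0.051],[0,0,0]],
    [[0,0,-0.051],[0,0,0]],
  ],
  gripper=0.0,
)

```text
time_s: 38.58
position: [0.4535, 0.2966, 0.0774]
tcp_rot: [[-0.18, 0.002, -0.984], [0.984, 0.001, -0.18], [0.0, -1.0, -0.002]]
force: [-0.7, -0.3, -0.5]
opening: 0.009
```

```bash
python3 look2.py 10;cat > sill.py <<'E'
from h import *
import sys
for n in('d','s'):
    n+=sys.argv[1];P=world(load(n));f=load(n)['frame'].astype(int);q=P[...,:2]-[.553,.3145];bx=q@[.984,.179]*1000;by=q@[-.179,.984]*1000
    m=(bx>-90)&(bx<0)&(abs(by)<40)&(abs(P[...,2]-.058)<.005)&(f.max(2)<110)&(f.max(2)-f.min(2)<25)
    if m.sum():print(n,m.sum(),np.percentile(bx[m],[2,98]),np.percentile(by[m],[2,98]),np.median(P[m][:,2]))
E
python3 sill.py 10
```

```text
[0.4533 0.2966 0.0774] bx,by [-101.3    0.2] [0.3 0.  0.9] 0.003224093354508075
d10 173 [-80.5827224   -1.42317043] [-32.15025582  25.40723844] 0.05662507676357986
s10 302 [-79.23166933  -1.90342428] [-29.7432565   27.83175229] 0.05830422170170868
```

>>> play_rows(
  commands=[
    [[0.0197,0.0036,0],[0,0,0]],
    [[0.0344,0.0063,0],[0,0,0]],
    [[0.0492,0.0089,0],[0,0,0]],
    [[0.064,0.0116,0],[0,0,0]],
    [[0.0787,0.0143,0],[0,0,0]],
    [[0.0935,0.017,0],[0,0,0]],
    [[0.105,0.0191,0],[0,0,0]],
    [[0.115,0.0209,0],[0,0,0]],
    [[0.1245,0.0226,0],[0,0,0]],
    [[0.1245,0.0226,0],[0,0,0]],
  ],
)

```text
time_s: 39.92
position: [0.5785, 0.3192, 0.0766]
tcp_rot: [[-0.18, 0.002, -0.984], [0.984, 0.001, -0.18], [0.0, -1.0, -0.002]]
force: [-0.1, -0.9, -0.3]
opening: 0.008
```

>>> play_rows(
  commands=[
    [[0,0,0.05],[0,0,0]],
    [[0,0,0.12],[0,0,0]],
    [[-0.03,-0.05,0.12],[0,0,-0.1]],
    [[-0.065,-0.1,0.12],[0,0,-0.2]],
    [[-0.1,-0.15,0.12],[0,0,-0.3]],
    [[-0.135,-0.19,0.12],[0,0,-0.349]],
    [[-0.151,-0.2115,0.12],[0,0,-0.349]],
    [[-0.151,-0.2115,0.12],[0,0,-0.349]],
    [[-0.151,-0.2115,0.12],[0,0,-0.349]],
  ],
  gripper=0.08,
)

```text
time_s: 41.05
position: [0.4275, 0.1078, 0.197]
tcp_rot: [[0.167, 0.002, -0.986], [0.986, 0.0, 0.167], [0.001, -1.0, -0.002]]
force: [0.4, -0.3, 0.1]
opening: 0.893
```

```bash
python3 look2.py 11;python3 look3.py 11
```

```text
[0.4275 0.1081 0.1967] bx,by [-160.4 -180.6] [-0.5  0.4 -0.4] 0.9076741240889303
[[0.166, 0.002, -0.986], [0.986, 0.0, 0.166], [0.0, -1.0, -0.002]]
[(425.8, 107.3, 87, 57, -8.6)]
scene notch z 63 [ 5.  18.4 37.1 50.2]
scene [426. 107.] [61. 91.] 83.3
side notch z 2 [47.5 47.6 47.7 47.9]
```

>>> play_rows(
  commands=[
    [[-0.0015,-0.0005,-0.06],[0,0,0.01]],
    [[-0.0015,-0.0005,-0.12],[0,0,0.01]],
    [[-0.0015,-0.0005,-0.15],[0,0,0.01]],
    [[-0.0015,-0.0005,-0.165],[0,0,0.01]],
    [[-0.0015,-0.0005,-0.169],[0,0,0.01]],
    [[-0.0015,-0.0005,-0.169],[0,0,0.01]],
    [[-0.0015,-0.0005,-0.169],[0,0,0.01]],
  ],
)

```text
time_s: 42.18
position: [0.4255, 0.1071, 0.0282]
tcp_rot: [[0.157, 0.002, -0.988], [0.988, -0.0, 0.157], [0.0, -1.0, -0.002]]
force: [-0.5, 0.3, 0.2]
opening: 0.918
```

>>> play_rows(
  commands=[
    [[0,0,0],[0,0,0]],
    [[0,0,0],[0,0,0]],
    [[0,0,0],[0,0,0]],
    [[0,0,0],[0,0,0]],
    [[0,0,0],[0,0,0]],
    [[0,0,0.03],[0,0,0]],
    [[0,0,0.08],[0,0,0]],
    [[0,0,0.13],[0,0,0]],
    [[0,0,0.13],[0,0,0]],
  ],
  gripper=0.0,
)

```text
time_s: 43.3
position: [0.4269, 0.107, 0.1603]
tcp_rot: [[0.157, 0.008, -0.988], [0.988, -0.0, 0.157], [0.001, -1.0, -0.008]]
force: [-0.0, -0.1, -1.1]
opening: 0.683
```

>>> play_rows(
  commands=[
    [[0.015,0.05,0],[0,0,0.1]],
    [[0.03,0.1,0],[0,0,0.2]],
    [[0.05,0.15,0],[0,0,0.3]],
    [[0.063,0.185,0],[0,0,0.337]],
    [[0.063,0.196,0],[0,0,0.337]],
    [[0.063,0.196,0],[0,0,0.337]],
    [[0.063,0.196,-0.04],[0,0,0.337]],
    [[0.063,0.196,-0.068],[0,0,0.337]],
    [[0.063,0.196,-0.076],[0,0,0.337]],
    [[0.063,0.196,-0.076],[0,0,0.337]],
  ],
)

```text
time_s: 44.55
position: [0.4875, 0.3019, 0.0813]
tcp_rot: [[-0.177, -0.002, -0.984], [0.984, -0.001, -0.177], [-0.0, -1.0, 0.002]]
force: [-0.2, 0.8, -0.4]
opening: 0.685
```

>>> play_rows(
  commands=[
    [[0,0,0],[0,0,0]],
    [[0,0,0],[0,0,0]],
  ],
)

```text
time_s: 44.8
position: [0.4886, 0.3031, 0.0827]
tcp_rot: [[-0.178, 0.002, -0.984], [0.984, 0.001, -0.178], [0.0, -1.0, -0.002]]
force: [-0.7, 0.3, -1.2]
opening: 0.679
```

>>> play_rows(
  commands=[
    [[0,0,-0.0015],[0,0,0]],
    [[0.01,0.0018,-0.0015],[0,0,0]],
    [[0.02,0.0036,-0.0015],[0,0,0]],
    [[0.03,0.0054,-0.0015],[0,0,0]],
    [[0.03,0.0054,-0.003],[0,0,0]],
    [[0.03,0.0054,-0.004],[0,0,0]],
    [[0.03,0.0054,-0.004],[0,0,0]],
  ],
)

```text
time_s: 45.68
position: [0.5183, 0.3083, 0.0779]
tcp_rot: [[-0.178, 0.001, -0.984], [0.984, 0.0, -0.178], [-0.0, -1.0, -0.001]]
force: [0.8, -0.8, 1.2]
opening: 0.682
```

>>> play_rows(
  commands=[
    [[0,0,0],[0,0,0]],
    [[0,0,0],[0,0,0]],
    [[0,0,0],[0,0,0]],
    [[0,0,0.03],[0,0,0]],
    [[0,0,0.05],[0,0,0]],
    [[-0.03,-0.0055,0.05],[0,0,0]],
    [[-0.065,-0.0118,0.05],[0,0,0.003]],
    [[-0.065,-0.0118,0.05],[0,0,0.003]],
  ],
  gripper=0.08,
)

```text
time_s: 46.68
position: [0.449, 0.2958, 0.1273]
tcp_rot: [[-0.182, -0.005, -0.983], [0.983, -0.002, -0.182], [-0.001, -1.0, 0.005]]
force: [0.2, 0.0, -0.9]
opening: 0.922
```

>>> play_rows(
  commands=[
    [[0,0,0],[0,0,0]],
    [[0,0,0],[0,0,0]],
    [[0,0,0],[0,0,0]],
    [[0,0,0],[0,0,0]],
    [[0,0,0],[0,0,0]],
    [[0,0,-0.03],[0,0,0]],
    [[0,0,-0.05],[0,0,0]],
    [[0,0,-0.051],[0,0,0]],
    [[0,0,-0.051],[0,0,0]],
    [[0,0,-0.051],[0,0,0]],
  ],
  gripper=0.0,
)

```text
time_s: 47.92
position: [0.4535, 0.2968, 0.0774]
tcp_rot: [[-0.181, 0.002, -0.983], [0.983, 0.001, -0.181], [0.0, -1.0, -0.002]]
force: [0.3, 1.1, 0.7]
opening: 0.011
```

```bash
python3 look2.py 12; python3 sill.py 12
```

```text
[0.4533 0.2968 0.0774] bx,by [-101.2    0.4] [-0.5  0.6  0.4] 0.004083835674675076
d12 174 [-78.58583758  -0.84423548] [-31.89494617  26.31813852] 0.056488474835397595
s12 286 [-77.72368774  -1.42639115] [-30.02907721  27.84396013] 0.05845423028456942
```

>>> play_rows(
  commands=[
    [[0.0197,0.0036,0],[0,0,0]],
    [[0.0344,0.0063,0],[0,0,0]],
    [[0.0492,0.0089,0],[0,0,0]],
    [[0.064,0.0116,0],[0,0,0]],
    [[0.0787,0.0143,0],[0,0,0]],
    [[0.0935,0.017,0],[0,0,0]],
    [[0.105,0.0191,0],[0,0,0]],
    [[0.115,0.0209,0],[0,0,0]],
    [[0.1245,0.0226,0],[0,0,0]],
    [[0.1245,0.0226,0],[0,0,0]],
  ],
)

```text
time_s: 49.28
position: [0.5785, 0.3193, 0.0766]
tcp_rot: [[-0.181, 0.001, -0.983], [0.983, 0.0, -0.181], [0.0, -1.0, -0.001]]
force: [-0.1, 0.8, -0.2]
opening: 0.003
```

>>> play_rows(
  commands=[
    [[0,0,0.05],[0,0,0]],
    [[0,0,0.11],[0,0,0]],
    [[0,0,0.17],[0,0,0]],
    [[-0.03,-0.05,0.22],[0,0,0]],
    [[-0.06,-0.1,0.22],[0,0,0]],
    [[-0.09,-0.15,0.22],[0,0,0]],
    [[-0.12,-0.2,0.22],[0,0,0]],
    [[-0.14,-0.25,0.22],[0,0,0]],
    [[-0.14,-0.3,0.22],[0,0,0]],
    [[-0.14,-0.3,0.22],[0,0,0]],
  ],
)

```text
time_s: 50.52
position: [0.437, 0.0166, 0.2968]
tcp_rot: [[-0.176, 0.001, -0.984], [0.984, -0.001, -0.176], [-0.001, -1.0, -0.0]]
force: [-0.5, 1.7, 0.8]
opening: 0.011
```

```bash
python3 look2.py 13;python3 - <<'E'
from h import *
a=cv2.imread('pics/d13.png')[90:310,190:410];b=cv2.imread('pics/s13.png')[110:310,140:340]
cv2.imwrite('pics/m13b.png',np.hstack([cv2.resize(a,(400,400),interpolation=2),cv2.resize(b,(400,400),interpolation=2)]))
for n in('s13','d13'):
    P=world(load(n));q=P[...,:2]-[.553,.3145];bx=q@[.984,.179]*1000;by=q@[-.179,.984]*1000
    m=(bx>-70)&(bx<52)&(abs(by)<24)&(P[...,2]<.08)
    for lo in range(-70,52,10):
        k=m&(bx>=lo)&(bx<lo+10)
        if k.sum():print(n,lo,k.sum(),np.percentile(P[k][:,2]*1000,[5,50,95]).round(1))
E
```

```text
[0.437  0.0191 0.2966] bx,by [-167.1 -269.9] [-0.2  1.2  0.3] 0.009439986692035154
s13 -70 30 [45.  50.2 54.1]
s13 -60 36 [44.  50.6 55.5]
s13 -50 33 [45.9 51.1 56.3]
s13 -40 32 [45.5 50.4 54.8]
s13 -30 31 [45.6 50.  57.6]
s13 -20 33 [44.1 51.5 57.2]
s13 -10 25 [46.  50.2 57. ]
s13 0 27 [45.3 51.8 57.8]
s13 10 40 [35.2 49.6 56.1]
s13 20 25 [31.4 38.7 44. ]
s13 30 14 [34.8 40.8 48.1]
s13 40 1 [78.6 78.6 78.6]
d13 -70 23 [ 7.4 47.2 50.2]
d13 -60 16 [46.7 49.2 50.8]
d13 -50 18 [46.9 48.5 50.1]
d13 -40 18 [47.3 49.4 51.3]
d13 -30 15 [46.9 49.2 51.4]
d13 -20 16 [45.9 49.2 50.8]
d13 -10 23 [45.7 48.5 51.4]
d13 0 17 [47.  48.9 51.2]
d13 10 2 [47.4 47.7 48. ]
d13 30 1 [79.4 79.4 79.4]
d13 40 1 [79.3 79.3 79.3]
d13 50 1 [79.3 79.3 79.3]
```

View pics/m13b.png

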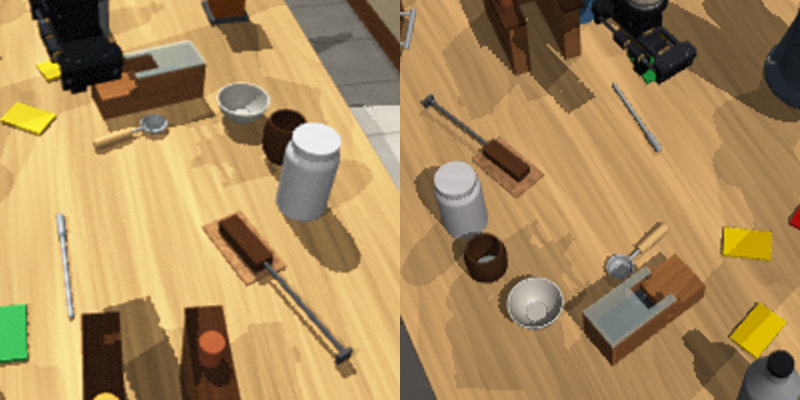

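The last views show no slate coaster on the table, gap floor or sill, and the hook upright on its mat. In the notch the stack top reads about 39 mm, against an expected 38 mm for four coasters lying flat.

```bash
python3 -c "
from rig import *
print(hand_in())"
```

```text
the job is handed in; nothing more can be done
None
```

The job is done and handed in, at about 51 s on the robot's clock. I drew the stuck coaster out of the shelf's gap with the hook and set the hook back on its mat in its original pose. Then I pushed all four slate coasters through the slot into the box.

**Last checks:**
- **Coasters:** the scene and side pictures show none left on the table, on the sill or by the shelf. In the notch, the scene camera's depth reads about 39 mm, against 38 mm for four coasters lying flat, so none is leaning on the ledge. The side camera has almost no readings there and could not confirm this.
- **Hook:** it lies with its handle level on the mat.
- **Other things:** the spoon, bombilla, bowl, cup, canister and the coloured look-alikes look untouched. I judged that by eye from the pictures and did not measure it.
- **Forces:** every reading I saw at the end of a move was only a few newtons. No knocked-aside coaster or slackened grip showed.

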